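# Hook the cup-cabinet door spring onto its post with the spring puller

## Task

The door panel of the cup cabinet lies on the table and its closing spring has come off. Take the spring puller from its holder, put its pin down into the eye at the spring's end, stretch the spring and hang its hook on the anchor post, then stand the puller upright back in the holder it came from. Do not touch the hook with the gripper, only with the puller, and leave the bottle brush and the two steel cups where they are.

Things in the scene. Friction and masses are not known exactly. Their poses are not given: they have to be found in the camera images.
- puller: Spring puller, loose, 150 g: black square handle 26 x 26 mm (faces along its x, y) from 6 to 66 mm above the origin; under it a 52 mm round steel collar 6 mm thick; under that a straight steel pin, 8 mm diameter, 45 mm long. Origin: centre of the collar's underside; z up the handle. Grip firmly (50 N), 30 mm above the origin; squeezed along the direction of pull it tilts least.
- puller_stand: The puller's holder, fixed: grey plastic block 70 x 70 mm, 60 mm high, with an upright 30 mm round hole through its middle. Origin: centre of its underside, on the table; z up. The puller's pin hangs in the hole, its collar rests on the block's top at z = 60 mm. The brush stands in an identical block.
- spring_hook: Spring's hook, level 6 mm dark wire. Origin: where the post's centre sits when hooked; x along the spring, away from the pivot; z up. Open on its +y side: back wire at y -15, outer wire at x 9, lip at y 15 from x 9 back to -2 mm (centre lines). The post enters only sideways, from +y, its centre at x -36 to -11 mm, best -23. Starts slack, swung to the side so that the post lies on its +y side.
- eye (a point): Centre of the puller's eye at the spring's very end: a closed level ring, clear opening 30 mm, wire 6 mm thick, 40 mm above the table (20 mm above the panel), rigid with the hook and 27 mm beyond its origin along x. Pull here, with the pin's tip about 12 mm below the ring.
- pivot (a point): Pivot stud that holds the spring's other end, fixed on the panel; point on its axis, 40 mm above the table. The spring swings level about it (and stays where left) and stretches straight away from it: slack, the hook's origin is 130 mm from here. 1.5 N starts the stretch, then 60 N/m, 90 mm at most; it returns when let go.
- post (a point): Anchor post: plain upright steel pin of 12 mm diameter, fixed on the white panel (360 x 180 mm, top 20 mm above the table), its top 60 mm above the table. Point on its axis 40 mm above the table, level with the spring. It is 170 mm from the pivot, so a hooked spring is stretched by 40 mm.
- brush: Bystander: a bottle brush standing head up in the other grey holder, white round head of 52 mm diameter, top 136 mm above the table. Origin: underside of its collar, 60 mm above the table.
- cup1: Bystander: a stainless steel cup, upside down, 72 mm diameter, 80 mm tall, loose on the table. Origin: centre of its underside.
- cup2: Bystander: a second cup like cup1.
Mind the look-alikes: they are no part of the job. What is shaped like the puller but green is not meant.

How it is judged:
On the way, in this order (a step that is already met when the one before it is completed fails the run):
1. the puller bears on the hook end and has drawn it more than 15 mm from where it lay (distance of spring_hook from where it was at the start of the episode above 0.015 m and contact force between puller and spring_hook above 1 N), for 0.1 s.
2. the hook is seated on the anchor post (horizontal distance between spring_hook and post below 0.012 m), for 0.3 s.
At the end, for the whole second after the job is handed in: The hook hangs on the anchor post (its seat within 12 mm of the post's axis), and the puller stands at rest in its own holder, pin in the hole (origin within 16 mm of the hole's axis), collar on the block's top (54 to 68 mm above the block's underside) and upright within 10 degrees (horizontal distance between spring_hook and post below 0.012 m and linear speed of each of spring_hook, puller below 0.02 m/s and horizontal distance between puller and puller_stand below 0.016 m and z of puller in the frame of puller_stand between 0.054 and 0.068 m and angle between puller's own z axis and vertical below 0.17 rad); the robot touches nothing.
It fails at once if the gripper touches the spring's hook end with more than 1 N (contact force between any of the fingers, the arm and spring_hook above 1 N).
It fails at once if the brush or a cup is moved by more than 30 mm (distance of any of brush, cup1, cup2 from where it was at the start of the episode above 0.03 m).
It also fails if it takes over 51 s, if anything falls off the work surface, if the arm or the gripper's body presses on something with over 40 N, if the wrist force passes 120 N, or if a joint passes its speed limit or range.

## Robot

A 6-joint arm with a two-finger parallel gripper is mounted at the origin on the work surface. World frame = base frame: x ahead of the robot, y to its left, z up, the work surface at z = 0. Lengths are in m, angles in rad, forces in N, time in s.
With the tool pointing down it reaches from about 0.35 to 0.975 m from the base axis. Payload 4.9 kg.
Tool frame: the origin (TCP) lies on the centre line of the jaws, within the pads' length; the fingertips stand 11 mm ahead of it and the grasp point (between the pads) lies 8 mm behind it (manip.finger_overhang is the distance from the TCP to the fingertips, in m); y points along the fingers, z is the direction in which the jaws open and shut, and the axes are right-handed (so a half turn about y gives the same grasp; the last joint's range is limited). The gripper opens to 85 mm and grips with 20 to 120 N. Pads are 22 mm wide; open, the fingers measure 114 mm over their backs; the gripper's body (76 mm by 85 mm) begins 54 mm behind the grasp point. The pads swing forward as they close: fully open they stand 13 mm farther back than shut.
Start: joints at [-1.35, 0.053, 1.613, -0, 1.476, -0.119], TCP at [0.208, -0.589, 0.242] pointing down, gripper open.
Joint ranges: [-3.01, 3.01], [-1.01, 2.22], [0.06, 2.58], [-1.02, 4.17], [0.09, 2.62], [-3.14, 3.14]. Speed limits (rad/s): [2.57, 2.57, 3.14, 3.14, 3.14, 3.14].

## Interface

Orientations are given as a unit quaternion [w, x, y, z].
In Python, from plant import readout, cams, workorder, manip gives the robot as it stands.
- The arm moves only by the tool play_rows, never from a script. Its arguments are lists of equal length, an entry for each row: "slide": the shift along the tool's x, y, z in cm, a list of three; "yaw": the turn about the tool's y in degrees; "grip": the closure, from -1 (fully open) to 1 (shut), so that 0 is half open. In form: {"slide": [[x, y, z], ...], "yaw": [yaw, ...], "grip": [grip, ...]}. A call has 1 to 12 rows; each row shifts and turns the commanded pose from where the row before left it, along the tool's axes as they then stand; what a row does not reach is not made up. A row lasts 1/10 s, in which the tool goes at most 50 mm and 8.59 degrees, less where a joint would pass 70% of its speed; a pose out of reach is approached as far as the arm can. A call with a gripper value outside its range is refused whole. The fingers move at their own pace and stop on an object; the grip force is fixed at half the most. Time passes only in rows, so rows that do not move let the fingers close. It gives the time, the measured TCP pose, the force and the opening at its end, in the units of the state.
- readout.state(): the state, without advancing time (a new reading comes with each control period).
- cams.grab_frame(name): name is "side" or "top"; returns a dict with "image" (400x640x3 uint8, red, green, blue), "mtx" (3x3 intrinsics, pixels), "dist" ([k1, k2, p1, p2, k3] as OpenCV has them; the pictures are not rectified), "R" (3x3) and "t" (3): a world point X has camera coordinates R X + t. Camera axes: x right, y down, z forward; pixel columns grow to the right and rows downward; lengths in m; the calibration is good to about 2 mm. A picture is of the moment at which its call begins. There is no depth.
- workorder.job_done(): hands the job in, once; it reports no verdict.
The state is a dict: "time": time; "joint_pos": joint angles; "joint_vel": joint speeds; "joint_efforts": joint torques, N m; "tool_pos": TCP position; "tool_rot": TCP orientation; "contact_force": force on the tool from outside, world axes, zero at the start; "ft_torque": the same for the moment, N m; "gripper_width": opening from 0.0 (shut) to 1.0 (fully open).
Only numpy, scipy, OpenCV 4.12 (cv2) and the standard library are available. Lean on these libraries where they do the work, as an engineer would, in place of code of your own. Each camera call takes 0.05 s, during which the arm holds its last target.

## Working session

There is one attempt and no reset: what is moved stays moved. The work goes in short steps, Python scripts to look and compute and a tool call to move; the robot and the scene stay as the last step left them, time stands still between calls to the robot, and variables do not carry over. Pictures are saved under pics/ and viewed, and the job is handed in when it is done.

Besides the shell and the picture viewer there is one more tool, called after "Emit:" as name(argument=value, ...), one argument or row to a line, values as JSON. play_rows: Moves the arm, as the interface text tells. Its arguments: {"type":"object","properties":{"slide":{"type":"array","items":{"type":"array","items":{"type":"number"}}},"yaw":{"type":"array","items":{"type":"number"}},"grip":{"type":"array","items":{"type":"number"}}},"required":["slide","yaw","grip"]}

```bash
ls; mkdir -p pics; python3 - <<'E'
from plant import readout,cams,manip
import cv2
s=readout.state();print(s)
print([a for a in dir(manip) if a[0]!='_'])
import pickle
for n in("side","top"):
    f=cams.grab_frame(n);pickle.dump(f,open(f'{n}0.pkl','wb'))
    cv2.imwrite(f'pics/{n}0.png',f['image'][:,:,::-1]);print(f['mtx'],f['dist'],f['R'],f['t'])
E
```

```text
pics
{'time': 0.0, 'joint_pos': array([-1.35000232e+00,  5.33805290e-02,  1.61430369e+00, -3.78174508e-05,
        1.47599317e+00, -1.18977341e-01]), 'joint_vel': array([-9.11753279e-04,  7.71972122e-04,  7.30810241e-04,  9.08669374e-04,
       -7.76068054e-05,  1.40290494e-03]), 'joint_efforts': array([ 4.21459281e-04, -3.93675113e+01, -3.70178711e+01, -9.72399948e-05,
        6.91576468e-03, -2.46766353e-05]), 'tool_pos': array([ 0.20816564, -0.58867436,  0.24104253]), 'tool_rot': array([ 0.11950071, -0.11960231,  0.69766218, -0.69619132]), 'contact_force': array([-0.22213361, -0.06508547,  0.54833006]), 'ft_torque': array([ 0.01858007, -0.01564658,  0.00921073]), 'gripper_width': 0.9969092202442253}
['IKError', 'finger_overhang']
[[499.92804075   0.         319.66752222]
 [  0.         499.92804075 196.96995845]
 [  0.           0.           1.        ]] [0.03594576 0.         0.         0.         0.        ] [[-9.94276893e-01 -1.06833382e-01 -2.96441844e-04]
 [-6.73636556e-02  6.29088888e-01 -7.74409007e-01]
 [ 8.29192215e-02 -7.69957012e-01 -6.32685232e-01]] [0.51378973 0.09719035 1.36101762]
[[499.56052981   0.         323.34151201]
 [  0.         499.56052981 201.97014629]
 [  0.           0.           1.        ]] [0.03403174 0.         0.         0.         0.        ] [[ 0.00253419 -0.99989501  0.01426668]
 [-0.99458866 -0.00400198 -0.10381412]
 [ 0.10386032 -0.01392639 -0.99449439]] [-0.03295263  0.49751331  1.27885249]
```

View pics/side0.png

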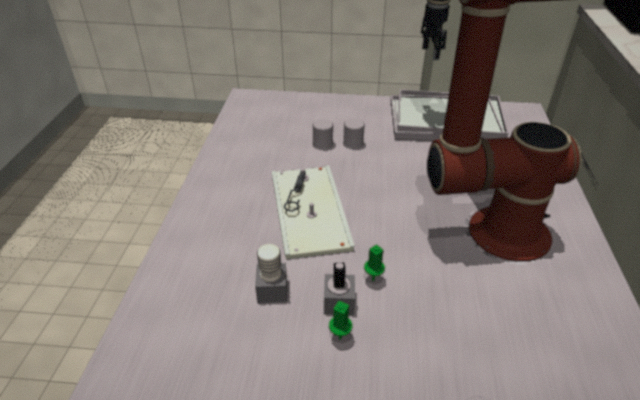

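View pics/top0.png

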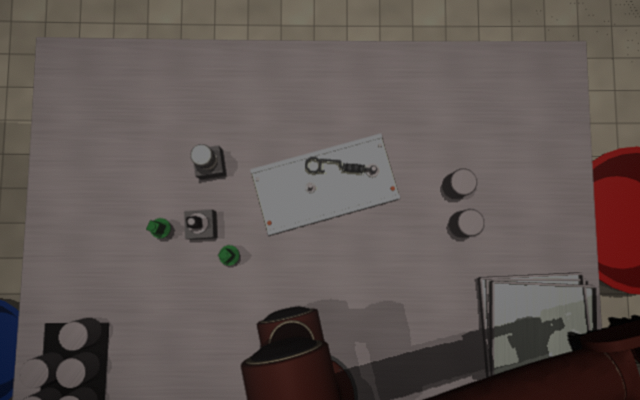

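The puller candidates are the black handle in the grey block (top 197,222; side 340,275) and two green look-alikes (top 159,229 and 229,255). The black one in the holder matches the description. I'll enlarge it to confirm.

```bash
python3 - <<'E'
import cv2,numpy as np
t=cv2.imread('pics/top0.png');s=cv2.imread('pics/side0.png')
def c(im,x,y,w,h,k,n): cv2.imwrite(n,cv2.resize(im[y:y+h,x:x+w],None,fx=k,fy=k,interpolation=cv2.INTER_CUBIC))
def br(im): return np.clip(im.astype(float)*1.6,0,255).astype('uint8')
c(br(t),240,125,160,115,5,'pics/t_panel.png')
c(br(t),140,135,110,140,4,'pics/t_pul.png')
c(s,225,225,170,125,4,'pics/s_pul.png')
c(s,260,155,110,110,5,'pics/s_panel.png')
E
```

```text
(no output)
```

View pics/t_panel.png

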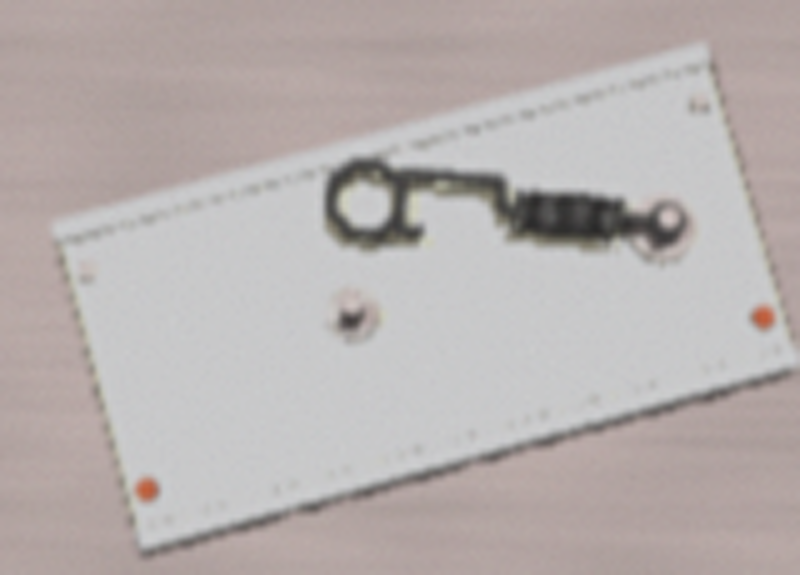

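View pics/t_pul.png

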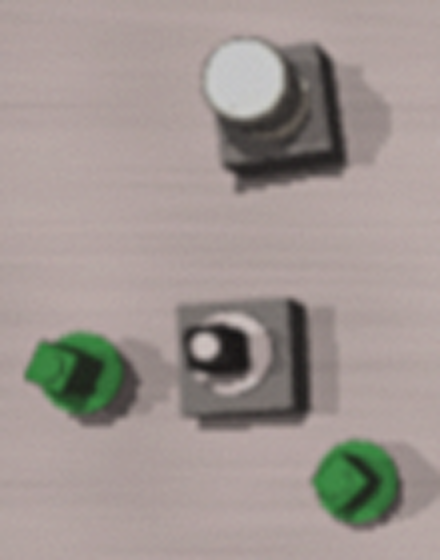

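View pics/s_pul.png

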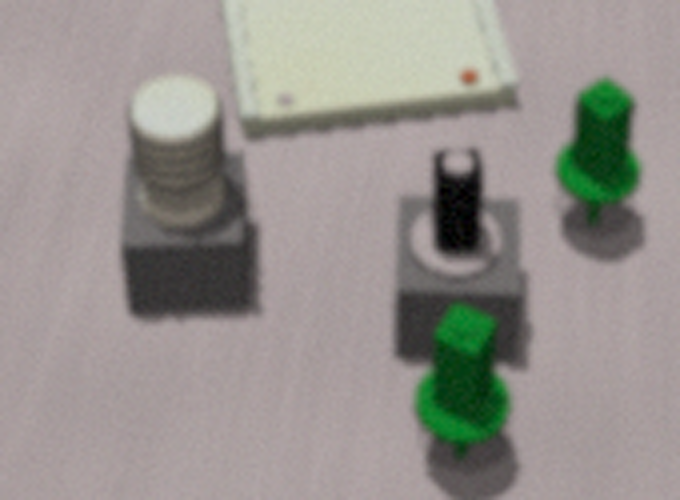

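View pics/s_panel.png

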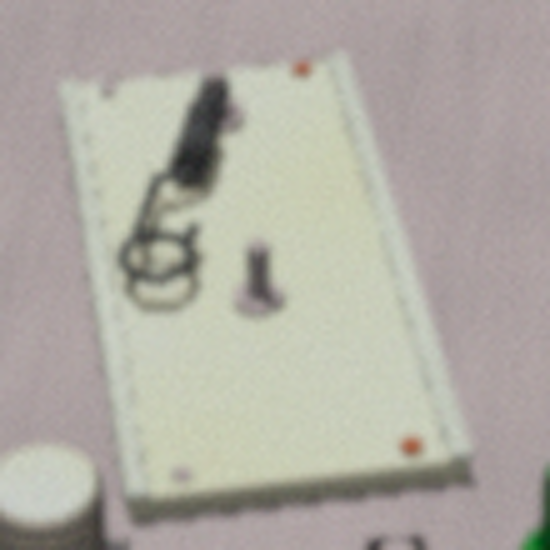

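Both crops confirm the black handle with its steel collar, standing in the grey block. It is the puller, and the two green ones lie loose. The top crop shows the eye ring near (313,165), the post near (310,188) and the pivot near (373,170).

```bash
cat > h.py <<'E'
import numpy as np,cv2,pickle
def ray(f,uv):
    n=cv2.undistortPoints(np.array(uv,float).reshape(-1,1,2),f['mtx'],f['dist']).reshape(-1,2)
    d=np.c_[n,np.ones(len(n))]@f['R']; c=-f['R'].T@f['t']; return c,d
def onplane(f,uv,z):
    c,d=ray(f,uv); return c+d*((z-c[2])/d[:,2])[:,None]
def tri(fs,uvs):
    A=np.zeros((3,3));b=np.zeros(3);R=[]
    for f,uv in zip(fs,uvs):
        c,d=ray(f,uv);d=d[0]/np.linalg.norm(d[0]);P=np.eye(3)-np.outer(d,d);A+=P;b+=P@c;R.append((c,P))
    x=np.linalg.solve(A,b);return x,[np.linalg.norm(P@(x-c)) for c,P in R]
def proj(f,X):
    return cv2.projectPoints(np.array(X,float).reshape(-1,1,3),cv2.Rodrigues(f['R'])[0],f['t'],f['mtx'],f['dist'])[0].reshape(-1,2)
E
python3 - <<'E'
from h import *
T=pickle.load(open('top0.pkl','rb'));S=pickle.load(open('side0.pkl','rb'))
for n,f in(('top',T),('side',S)): print(n,-f['R'].T@f['t'])
# panel mask corners
def holes(f,box,thr):
    x0,y0,x1,y1=box;g=cv2.cvtColor(f['image'],cv2.COLOR_RGB2GRAY)[y0:y1,x0:x1]
    g=cv2.resize(g,None,fx=8,fy=8,interpolation=cv2.INTER_CUBIC)
    m=(g<thr).astype('uint8');cs,h=cv2.findContours(m,cv2.RETR_CCOMP,cv2.CHAIN_APPROX_NONE)
    for i,c in enumerate(cs):
        a=cv2.contourArea(c)/64
        if a>8:
            M=cv2.moments(c);e=cv2.minEnclosingCircle(c);print('hole' if h[0][i][3]>=0 else 'out',round(a,1),np.round([M['m10']/M['m00']/8+x0-.44,M['m01']/M['m00']/8+y0-.44],2),np.round(e[1]/8,2))
print('top');holes(T,(295,145,390,200),85)
print('side');holes(S,(275,165,335,225),120)
# vertical: panel colour gray levels
print(onplane(T,[[313.4,165.4],[373,170.5],[374,169],[310,188]],.04))
p=onplane(T,[[310,188.2]],.02);print(p)
E
```

```text
top [ 0.36208258 -0.01314833  1.32393066]
side [0.40454183 1.04167358 0.93651314]
top
out 14.9 [309.76 188.68] 2.86
out 627.3 [335.37 166.36] 36.25
hole 87.6 [312.62 165.37] 5.75
side
out 33.8 [311.55 210.38] 5.57
out 308.2 [295.81 192.55] 22.62
hole 59.9 [291.05 205.81] 5.89
[[ 0.5917747  -0.00500518  0.04      ]
 [ 0.57908262 -0.16023997  0.04      ]
 [ 0.58304786 -0.16287609  0.04      ]
 [ 0.5324214   0.00353269  0.04      ]]
[[0.53454422 0.00378975 0.02      ]]
```

```bash
python3 - <<'E'
from h import *
T=pickle.load(open('top0.pkl','rb'));S=pickle.load(open('side0.pkl','rb'))
print('eye',tri([T,S],[[312.62,165.37],[291.05,205.81]]),onplane(T,[[312.62,165.37]],.04),onplane(S,[[291.05,205.81]],.04))
print('post top side',onplane(S,[[311.6,203.6]],.06),'base side',onplane(S,[[312,214.6]],.02))
print('post base top',onplane(T,[[310.8,188]],.022))
for n,f,box in(('T',T,(300,178,325,200)),('Tp',T,(360,158,390,182)),('S',S,(300,195,325,222)),('Sp',S,(288,163,315,185))):
    x0,y0,x1,y1=box
    c=np.clip(f['image'][y0:y1,x0:x1,::-1].astype(float)*(1.5 if n[0]=='T' else 1.1),0,255).astype('uint8')
    c=cv2.resize(c,(400,300*1),interpolation=cv2.INTER_CUBIC) if 0 else cv2.resize(c,None,fx=12,fy=12,interpolation=cv2.INTER_CUBIC)
    c=cv2.copyMakeBorder(c,0,340-c.shape[0],0,380-c.shape[1],cv2.BORDER_CONSTANT)
    cv2.putText(c,f'{n} {x0},{y0}',(5,335),0,.6,(255,255,255));globals()['c'+n]=c
cv2.imwrite('pics/z.png',np.vstack([np.hstack([cT,cTp]),np.hstack([cS,cSp])])[:600])
cv2.imwrite('pics/z1.png',np.hstack([cT,cTp]));cv2.imwrite('pics/z2.png',np.hstack([cS,cSp]))
E
```

```text
eye (array([ 0.59449294, -0.00289153,  0.03917434]), [np.float64(0.002463914408771412), np.float64(0.002463914408771535)]) [[ 0.59184325 -0.00297499  0.04      ]] [[ 0.59683323 -0.00236241  0.04      ]]
post top side [[0.53823826 0.00574042 0.06      ]] base side [[0.53756682 0.00553133 0.02      ]]
post base top [[0.53481886 0.00166552 0.022     ]]
```

View pics/z1.png

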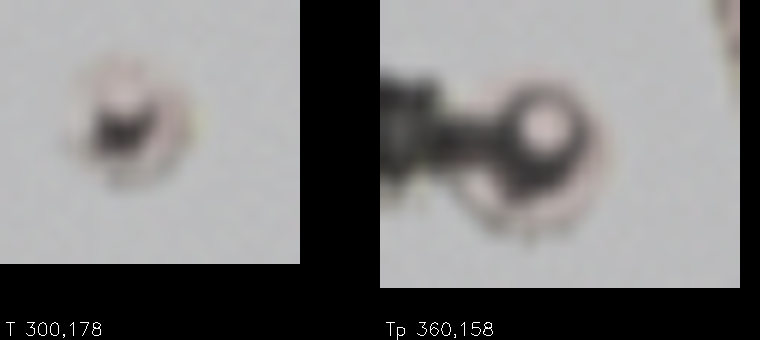

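View pics/z2.png

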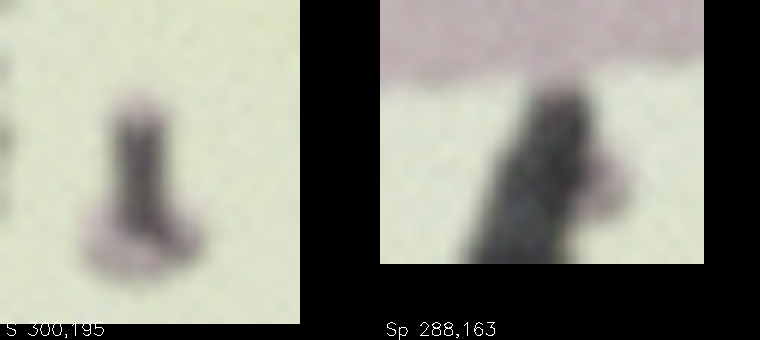

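```bash
python3 - <<'E'
from h import *
T=pickle.load(open('top0.pkl','rb'));S=pickle.load(open('side0.pkl','rb'))
print('post',onplane(T,[[309.8,184.9]],.06),onplane(T,[[310.4,188]],.022),onplane(S,[[311.1,202.7]],.06),onplane(S,[[311.2,213.8]],.022))
print('post tri',tri([T,S],[[309.8,184.9],[311.1,202.7]]))
print('pivot',onplane(T,[[373.3,168.2]],.06),onplane(T,[[372.0,170.8]],.022),'side top',onplane(S,[[302.2,169.8]],.06))
# block tops: side mask
for n,f,box in(('T',T,(175,195,230,250)),('S',S,(315,260,365,320))):
    x0,y0,x1,y1=box
    c=np.clip(f['image'][y0:y1,x0:x1,::-1].astype(float)*1.8,0,255).astype('uint8')
    cv2.imwrite(f'pics/st{n}.png',cv2.resize(c,None,fx=10,fy=10,interpolation=cv2.INTER_CUBIC))
E
```

```text
post [[0.53774271 0.00382497 0.06      ]] [[0.53481416 0.00271605 0.022     ]] [[0.54005313 0.00208756 0.06      ]] [[0.53988469 0.00468682 0.022     ]]
post tri (array([0.53870291, 0.00382395, 0.0613202 ]), [np.float64(0.0011328797233475106), np.float64(0.0011328797233475397)])
pivot [[ 0.58167432 -0.15876267  0.06      ]] [[ 0.58131145 -0.15965366  0.022     ]] side top [[ 0.58458752 -0.1462312   0.06      ]]
```

View pics/stT.png

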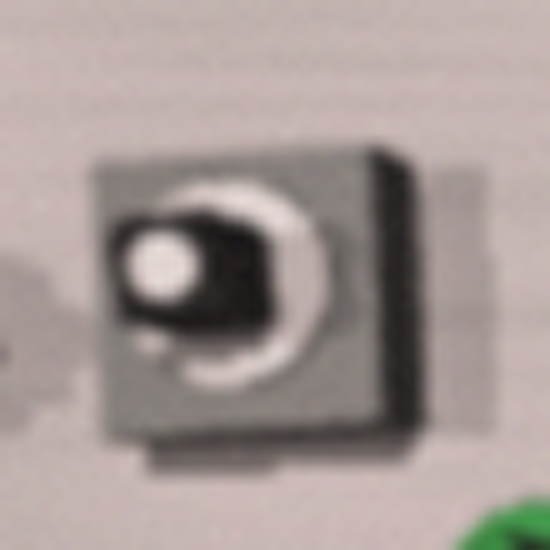

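View pics/stS.png

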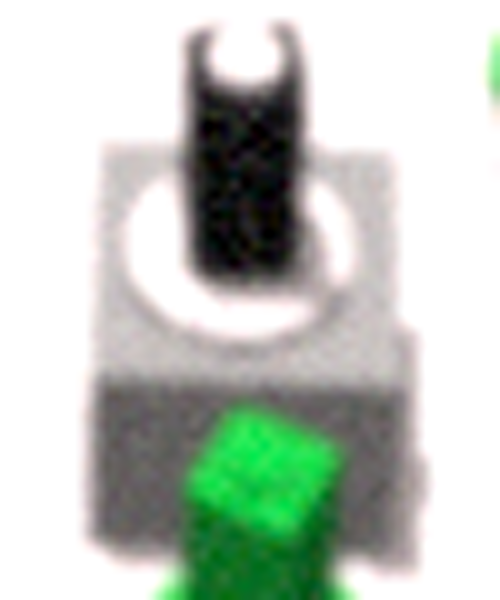

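```bash
cat >> h.py <<'E'
from scipy.spatial.transform import Rotation as Ro
def rot(q): return Ro.from_quat([q[1],q[2],q[3],q[0]]).as_matrix()
E
python3 - <<'E'
from h import *
from plant import readout
T=pickle.load(open('top0.pkl','rb'));S=pickle.load(open('side0.pkl','rb'))
ct=np.array([[92,162],[372,152],[388,425],[105,440]])/10+[174.5,194.5]
cs=np.array([[100,145],[398,150],[405,385],[95,378]])/10+[314.5,259.5]
for f,c in((T,ct),(S,cs)):
    P=onplane(f,c,.06);print(np.round(P,4).tolist(),P.mean(0))
    for i in range(4): d=P[(i+1)%4]-P[i];print(round(np.hypot(*d[:2])*1e3,1),round(np.degrees(np.arctan2(d[1],d[0])),1),end='; ')
    print()
print('dot',onplane(T,[[174.5+16.3,194.5+26.5]],.126),onplane(S,[[314.5+24.5,259.5+5.2]],.126))
print('collar',onplane(T,[[174.5+22.5,194.5+28.5]],.066),onplane(S,[[314.5+24,259.5+24]],.066))
s=readout.state();print(rot(s['tool_rot']).round(3))
E
```

```text
[[0.4705, 0.3214, 0.06], [0.4733, 0.2513, 0.06], [0.4045, 0.2455, 0.06], [0.4006, 0.3159, 0.06]] [0.43721185 0.28353496 0.06      ]
70.1 -87.7; 69.1 -175.2; 70.5 93.2; 70.2 4.5; 
[[0.4779, 0.2558, 0.06], [0.4088, 0.2499, 0.06], [0.4036, 0.3189, 0.06], [0.4722, 0.3243, 0.06]] [0.44064068 0.28723961 0.06      ]
69.3 -175.1; 69.2 94.3; 68.8 4.5; 68.7 -85.2; 
dot [[0.44024748 0.28634885 0.126     ]] [[0.44341969 0.28459243 0.126     ]]
collar [[0.43918679 0.28578498 0.066     ]] [[0.44299237 0.28627448 0.066     ]]
[[-0.943 -0.     0.333]
 [-0.333  0.002 -0.943]
 [-0.    -1.    -0.002]]
```

Emit:
play_rows(
  slide=[
    [0,0,0],
    [0,0,0],
    [-2.7,0,-3.7],
    [-2.7,0,-3.7],
    [-2.7,0,-3.7],
    [-2.7,0,-3.7],
    [-2.7,0,-3.7],
    [-2.7,0,-3.7],
    [-2.7,0,-3.7],
    [-2.7,0,-3.7],
    [-2.7,0,-3.7],
    [-2.7,0,-3.7],
  ],
  yaw=[7.5,7.5,0,0,0,0,0,0,0,0,0,0],
  grip=[-1,-1,-1,-1,-1,-1,-1,-1,-1,-1,-1,-1],
)

```text
time: 1.3
tool_pos: [0.4491, -0.1975, 0.242]
tool_rot: [0.027, -0.028, 0.707, -0.707]
contact_force: [0.0, 0.3, -0.2]
gripper_width: 0.999
```

Emit:
play_rows(
  slide=[
    [-0.27,0,-4.38],
    [-0.27,0,-4.38],
    [-0.27,0,-4.38],
    [-0.27,0,-4.38],
    [-0.27,0,-4.38],
    [-0.27,0,-4.38],
    [-0.27,0,-4.38],
    [-0.27,0,-4.38],
    [-0.27,0,-4.38],
    [-0.27,0,-4.38],
    [-0.27,0,-4.38],
    [0,0,0],
  ],
  yaw=[0,0,0,0,0,0,0,0,0,0,0,0],
  grip=[-1,-1,-1,-1,-1,-1,-1,-1,-1,-1,-1,-1],
)

```text
time: 2.5
tool_pos: [0.4396, 0.2871, 0.2416]
tool_rot: [0.029, -0.03, 0.707, -0.706]
contact_force: [-0.2, -0.1, -0.4]
gripper_width: 0.996
```

```bash
cat > snap.py <<'E'
import sys
from h import *
from plant import readout,cams
k=sys.argv[1]
s=readout.state();print(s['time'],s['tool_pos'].round(4),s['contact_force'].round(2),s['gripper_width'])
R=rot(s['tool_rot']);print('z ang',np.degrees(np.arctan2(R[1,2],R[0,2])),R[:,1].round(3))
for n in sys.argv[2:]:
    nm,x0,y0,w,h,z=n.split(',');x0,y0,w,h,z=map(int,(x0,y0,w,h,z))
    f=cams.grab_frame(nm);pickle.dump(f,open(f'{nm}{k}.pkl','wb'))
    c=np.clip(f['image'][y0:y0+h,x0:x0+w,::-1].astype(float)*(1.6 if nm=='top' else 1.1),0,255).astype('uint8')
    cv2.imwrite(f'pics/{nm}{k}.png',cv2.resize(c,None,fx=z,fy=z,interpolation=cv2.INTER_CUBIC))
E
python3 snap.py 1 top,140,150,120,120,5 side,260,190,150,120,5
```

```text
2.5 [0.4396 0.2871 0.2416] [-0.19 -0.09 -0.43] 0.9961720263687309
z ang -85.20759875324372 [-0.001  0.001 -1.   ]
```

View pics/top1.png

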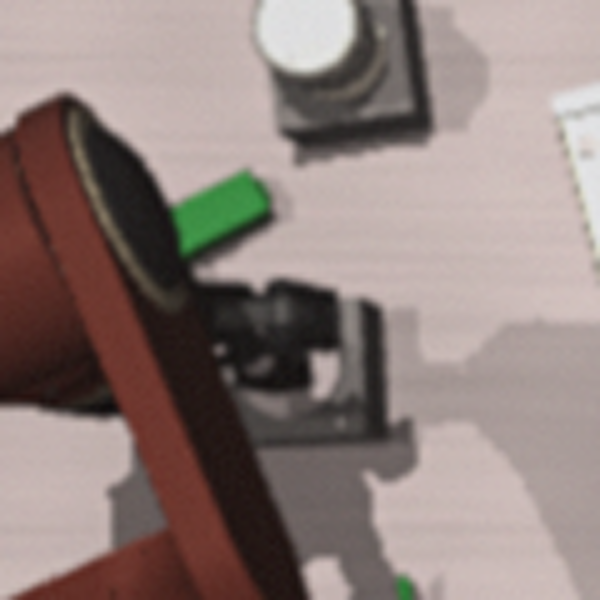

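View pics/side1.png

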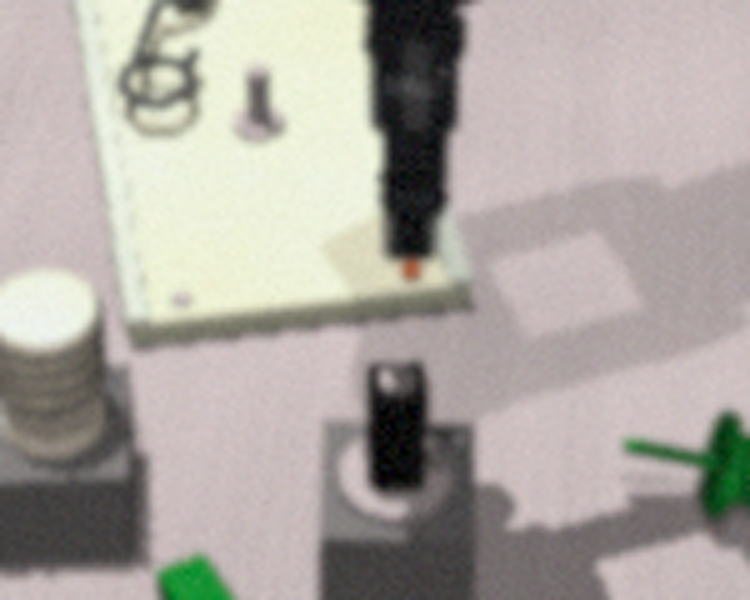

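The two green decoys have toppled: one lies beside the holder (top 183,193) and the other to the right. They're lower than my grasp height. The puller is still upright.

```bash
python3 - <<'E'
from h import *
T=pickle.load(open('top1.pkl','rb'));S=pickle.load(open('side1.pkl','rb'))
z=np.array([.083,-.9965,0]);p=np.array([.4396,.2871,.2416])
for s in(-1,1): print(((proj(S,[p+z*s*.0425+[0,0,.0]])[0])-[260,190])*5,(proj(S,[p+z*s*.057+[0,0,-.0]])[0]-[260,190])*5)
print((proj(T,[p+z*.0425,p-z*.0425])-[140,150])*5)
print(onplane(S,[[260+39.2,190+37.6*2]],.126))
print(onplane(S,np.array([[390,377]])/5+[259.5,189.5],.126))
print(onplane(T,np.array([[250,190]])/5+[140,150],.03))
E
```

```text
[411.78386856 256.90105887] [412.20606783 282.8773003 ]
[409.50544469 115.8041324 ] [409.14724028  93.47879335]
[[284.38594216 330.98306764]
 [ 85.47516263 346.73468312]]
[[0.53014349 0.29537936 0.126     ]]
[[0.44664835 0.28553811 0.126     ]]
[[0.53228216 0.31498303 0.03      ]]
```

Emit:
play_rows(
  slide=[
    [-0.24,4,0.18],
    [0,4,0],
    [0,4,0],
    [0,2,0],
    [0,1.75,0],
    [0,0,0],
  ],
  yaw=[0,0,0,0,0,0],
  grip=[-1,-1,-1,-1,-1,-1],
)

```text
time: 3.2
tool_pos: [0.4413, 0.2792, 0.0816]
tool_rot: [-0.025, 0.029, -0.706, 0.708]
contact_force: [-0.4, -1.1, -0.1]
gripper_width: 0.998
```

```bash
python3 snap.py 2 side,260,190,150,120,5
```

```text
3.2 [0.4413 0.2792 0.0816] [-0.39 -1.07 -0.11] 0.99761595265719
z ang -85.65376207085136 [-0.006 -0.003 -1.   ]
```

View pics/side2.png

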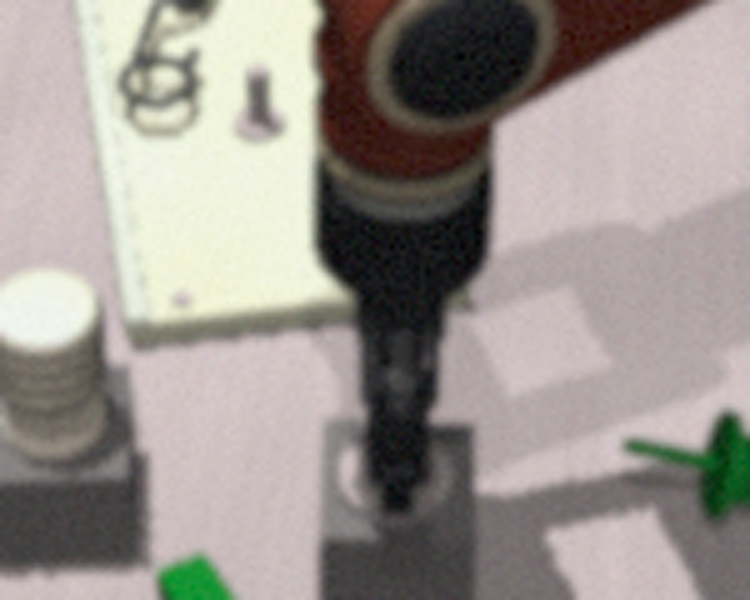

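Emit:
play_rows(
  slide=[
    [0,0,0],
    [0,0,0],
  ],
  yaw=[0,0],
  grip=[-1,-1],
)

```text
time: 3.45
tool_pos: [0.4444, 0.2818, 0.0866]
tool_rot: [0.028, -0.026, 0.707, -0.706]
contact_force: [-1.0, -0.2, -0.3]
gripper_width: 0.999
```

Emit:
play_rows(
  slide=[
    [0,0,0],
    [0,0,0],
    [0,0,0],
  ],
  yaw=[0,0,0],
  grip=[-1,-1,-1],
)

```text
time: 3.75
tool_pos: [0.4435, 0.2819, 0.0853]
tool_rot: [0.028, -0.027, 0.707, -0.706]
contact_force: [0.6, 0.3, 0.2]
gripper_width: 1.001
```

Emit:
play_rows(
  slide=[
    [0.07,0.1,-0.37],
    [0,0,0],
    [0,0,0],
    [0,0,0],
    [0,0,0],
    [0,0,0],
    [0,0,0],
    [0,0,0],
    [0,0,0],
  ],
  yaw=[0,0,0,0,0,0,0,0,0],
  grip=[-1,-1,1,1,1,1,1,1,1],
)

```text
time: 4.65
tool_pos: [0.4426, 0.2854, 0.0841]
tool_rot: [0.028, -0.027, 0.707, -0.706]
contact_force: [0.0, 0.1, 2.2]
gripper_width: 0.299
```

Emit:
play_rows(
  slide=[
    [0,-1,0],
    [0,-2,0],
    [0,-2,0],
    [0,-2,0],
    [0,-2,0],
    [0,0,0],
    [0,0,0],
    [0,0,0],
    [0,0,0],
  ],
  yaw=[0,0,0,0,0,0,-5,-5,0],
  grip=[1,1,1,1,1,1,1,1,1],
)

```text
time: 5.55
tool_pos: [0.4415, 0.285, 0.1724]
tool_rot: [-0.088, 0.09, -0.701, 0.702]
contact_force: [1.0, 0.4, -1.6]
gripper_width: 0.291
```

```bash
python3 snap.py 3 side,260,170,150,120,5
```

```text
5.55 [0.4415 0.285  0.1724] [ 0.99  0.42 -1.59] 0.2907563666588971
z ang -75.53978042175318 [-0.002 -0.001 -1.   ]
```

View pics/side3.png

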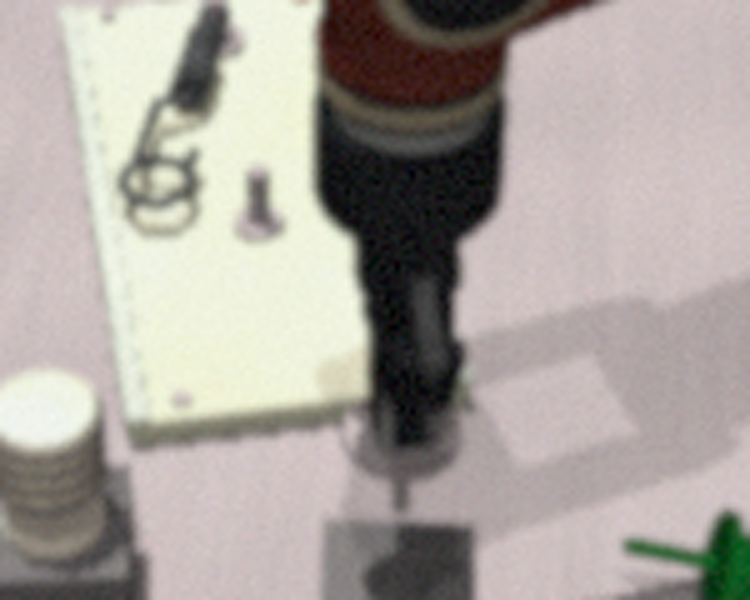

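Emit:
play_rows(
  slide=[
    [-0.76,0,3.17],
    [-0.76,0,3.17],
    [-0.76,0,3.17],
    [-0.76,0,3.17],
    [-0.76,0,3.17],
    [-0.76,0,3.17],
    [-0.76,0,3.17],
    [-0.76,0,3.17],
    [-0.76,0,3.17],
    [-0.76,0,3.17],
    [0,0,0],
    [0,0,0],
  ],
  yaw=[0,0,0,0,0,0,0,0,0,0,0,0],
  grip=[1,1,1,1,1,1,1,1,1,1,1,1],
)

```text
time: 6.8
tool_pos: [0.5947, -0.003, 0.1729]
tool_rot: [0.088, -0.089, 0.702, -0.701]
contact_force: [0.3, 0.6, -1.8]
gripper_width: 0.295
```

Emit:
play_rows(
  slide=[
    [0,2,0],
    [0,1.5,0],
    [0,0,0],
    [0,0,0],
    [0,0,0],
  ],
  yaw=[0,0,0,0,0],
  grip=[1,1,1,1,1],
)

```text
time: 7.3
tool_pos: [0.5954, -0.0023, 0.1396]
tool_rot: [-0.09, 0.089, -0.701, 0.702]
contact_force: [-0.2, -0.7, -1.7]
gripper_width: 0.297
```

```bash
python3 snap.py 4 side,230,130,150,115,5 top,250,120,140,100,5
```

```text
7.3 [ 0.5954 -0.0023  0.1396] [-0.24 -0.69 -1.71] 0.29715612641923117
z ang -75.50921233525592 [ 0.001 -0.    -1.   ]
```

View pics/side4.png

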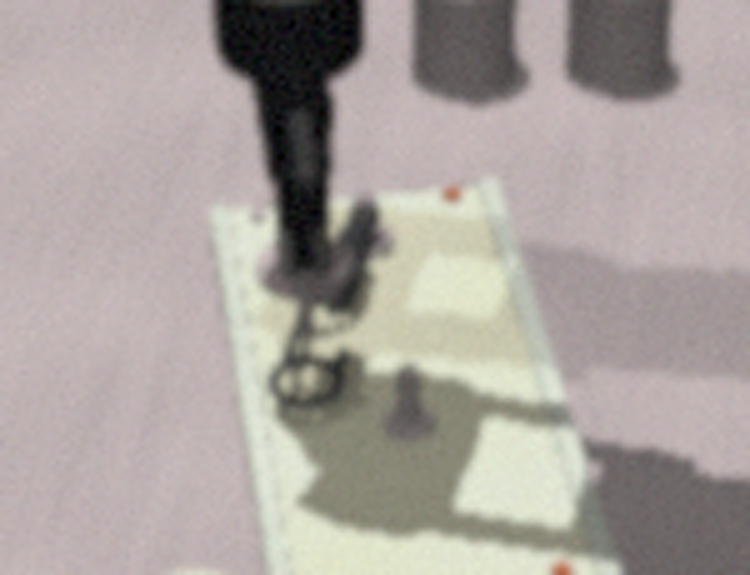

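View pics/top4.png

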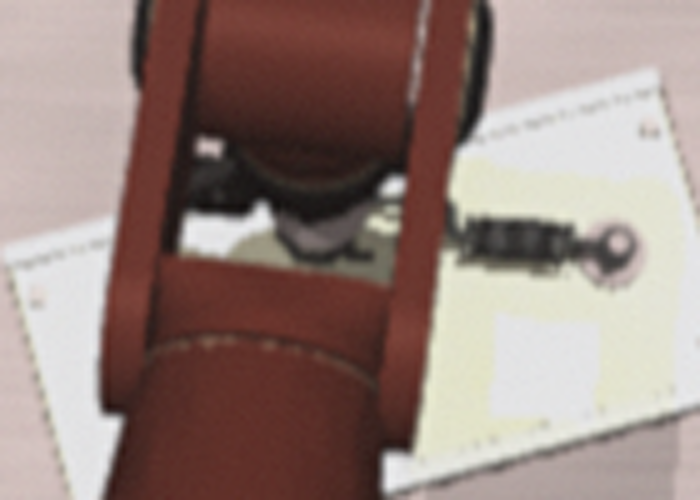

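```bash
python3 - <<'E'
from h import *
S=pickle.load(open('side4.pkl','rb'))
p=np.array([.5954,-.0023,0])
print((proj(S,[p+[0,0,.1156],p+[0,0,.0706],p+[0,0,.04],[.5943,-.0027,.04],[.5968,-.0024,.04]])-[229.5,129.5])*5)
c=S['image'][180:215,278:312,::-1];cv2.imwrite('pics/z4.png',cv2.resize(c,None,fx=16,fy=16,interpolation=cv2.INTER_CUBIC))
E
```

```text
[[305.22486405 274.08228545]
 [308.28487479 339.10816946]
 [310.29009892 381.79994652]
 [312.36078167 381.4728685 ]
 [307.81950169 381.51056685]]
```

View pics/z4.png

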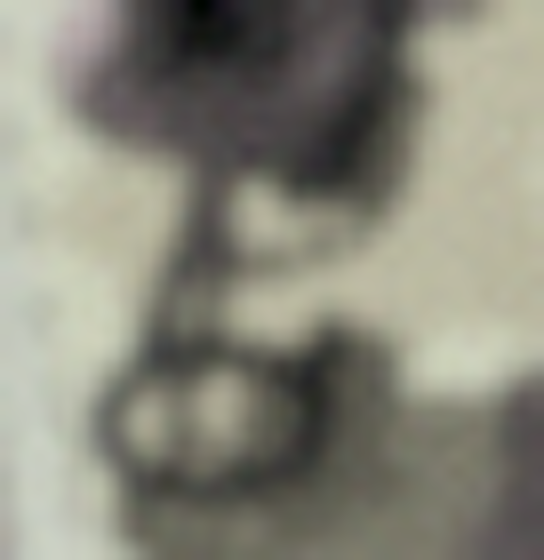

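Emit:
play_rows(
  slide=[
    [-0.05,1.2,0],
    [0,1,0],
    [0,1,0],
    [0,0.5,0],
    [0,0,0],
    [0,0,0],
  ],
  yaw=[0,0,0,0,0,0],
  grip=[1,1,1,1,1,1],
)

```text
time: 8.0
tool_pos: [0.5955, -0.0025, 0.1016]
tool_rot: [0.089, -0.089, 0.702, -0.701]
contact_force: [1.1, 0.5, -1.7]
gripper_width: 0.297
```

```bash
python3 snap.py 5 side,265,170,70,60,10
```

```text
8.0 [ 0.5955 -0.0025  0.1016] [ 1.13  0.52 -1.71] 0.2969821462949933
z ang -75.53326569800338 [-0.  0. -1.]
```

View pics/side5.png

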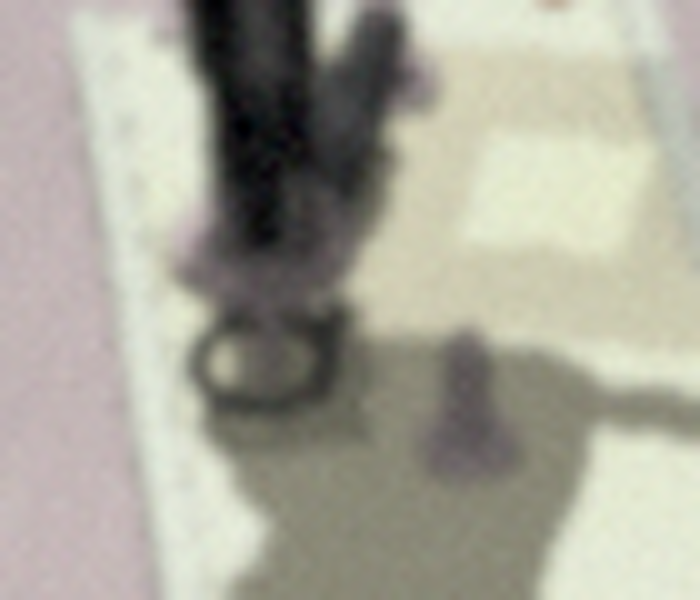

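Emit:
play_rows(
  slide=[
    [0,0.45,0],
    [0,0,0],
    [-0.31,0,-0.87],
    [-0.31,0,-0.87],
    [-0.31,0,-0.87],
    [-0.31,0,-0.87],
    [0,0,0],
    [0,0,0],
  ],
  yaw=[0,0,0,0,0,0,0,0],
  grip=[1,1,1,1,1,1,1,1],
)

```text
time: 8.85
tool_pos: [0.5989, 0.0345, 0.0973]
tool_rot: [-0.089, 0.089, -0.701, 0.702]
contact_force: [-0.4, -2.8, -1.8]
gripper_width: 0.297
```

```bash
python3 snap.py 6 side,265,170,70,60,10
```

```text
8.85 [0.5989 0.0345 0.0973] [-0.38 -2.8  -1.85] 0.2972952420087881
z ang -75.48519497114467 [-0.    -0.001 -1.   ]
```

View pics/side6.png

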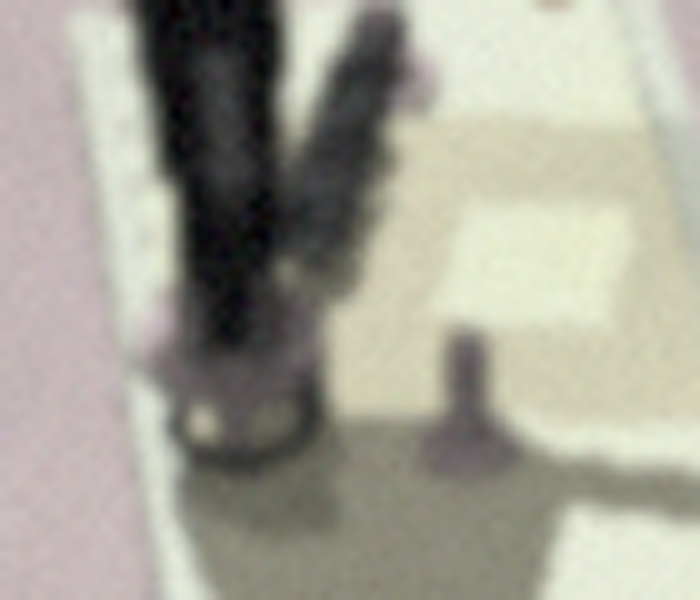

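The pin is in the ring and the spring is stretching, with a reaction of 2.8 N. I'll pull further.

Emit:
play_rows(
  slide=[
    [-0.31,0,-0.87],
    [-0.31,0,-0.87],
    [-0.31,0,-0.87],
    [-0.31,0,-0.87],
    [0,0,0],
    [0,0,0],
  ],
  yaw=[0,0,0,0,0,0],
  grip=[1,1,1,1,1,1],
)

```text
time: 9.5
tool_pos: [0.6021, 0.0712, 0.0972]
tool_rot: [-0.089, 0.089, -0.701, 0.702]
contact_force: [-0.4, -5.0, -1.0]
gripper_width: 0.296
```

```bash
python3 snap.py 7 side,265,170,70,60,10 top,270,130,130,90,6
```

```text
9.5 [0.6021 0.0712 0.0972] [-0.4  -4.98 -0.97] 0.29628099109673717
z ang -75.49039573182083 [-0.    -0.001 -1.   ]
```

View pics/side7.png

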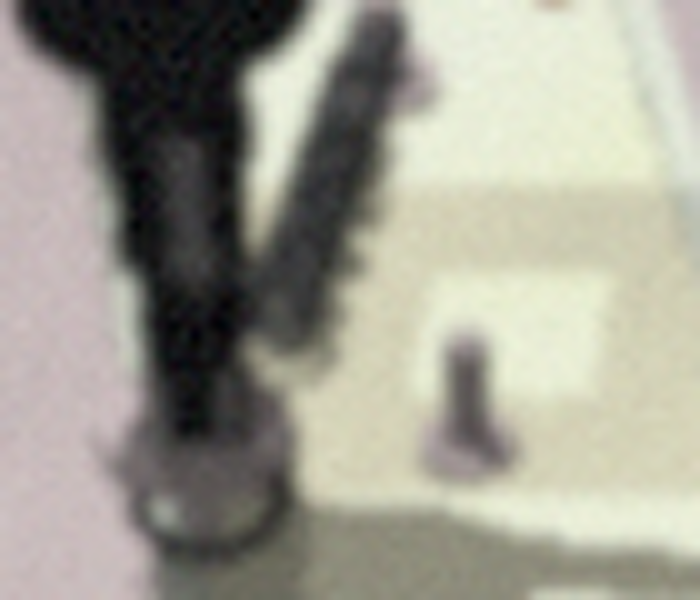

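View pics/top7.png

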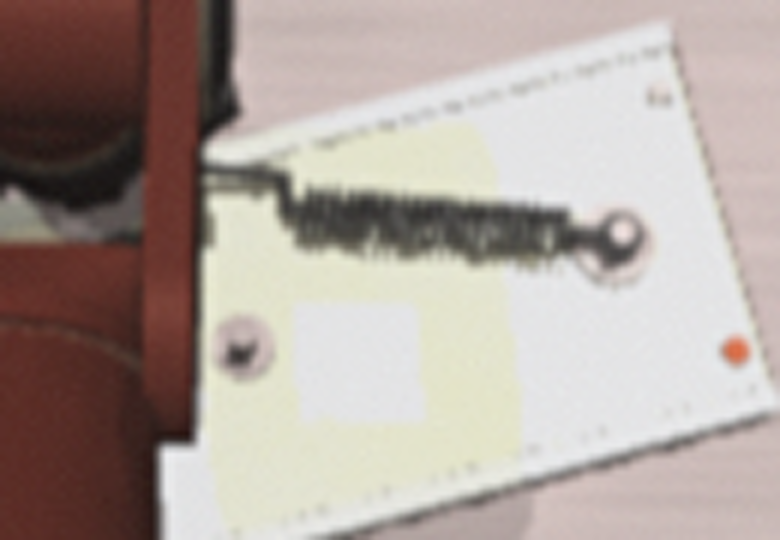

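Emit:
play_rows(
  slide=[
    [0.89,0,-0.47],
    [0.89,0,-0.47],
    [1,0,-0.21],
    [1,0,-0.21],
    [1.01,0,-0.13],
    [1.01,0,-0.13],
    [0,0,0],
    [0,0,0],
  ],
  yaw=[0,0,0,0,0,0,0,0],
  grip=[1,1,1,1,1,1,1,1],
)

```text
time: 10.4
tool_pos: [0.542, 0.0719, 0.0977]
tool_rot: [-0.089, 0.088, -0.701, 0.702]
contact_force: [1.3, -4.5, -1.9]
gripper_width: 0.296
```

```bash
python3 snap.py 8 side,265,170,70,60,10 top,270,130,130,90,6
```

```text
10.4 [0.542  0.0719 0.0977] [ 1.32 -4.49 -1.9 ] 0.2964877800229855
z ang -75.54926427982967 [ 0.002 -0.    -1.   ]
```

View pics/side8.png

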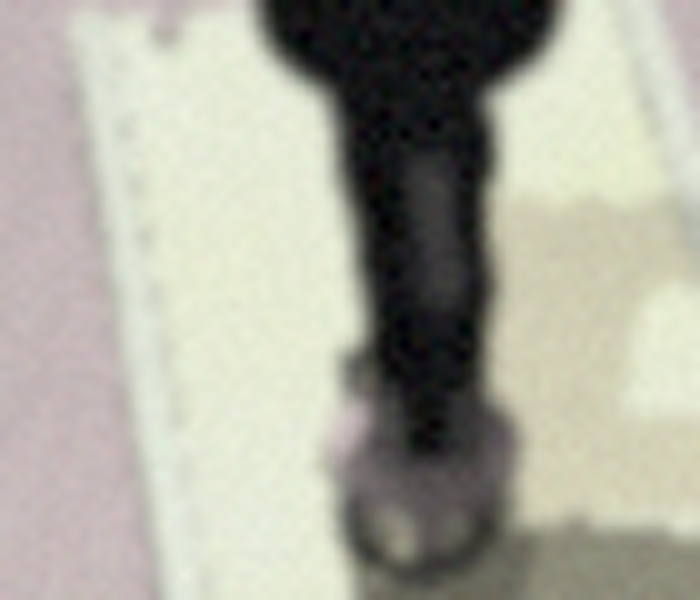

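View pics/top8.png

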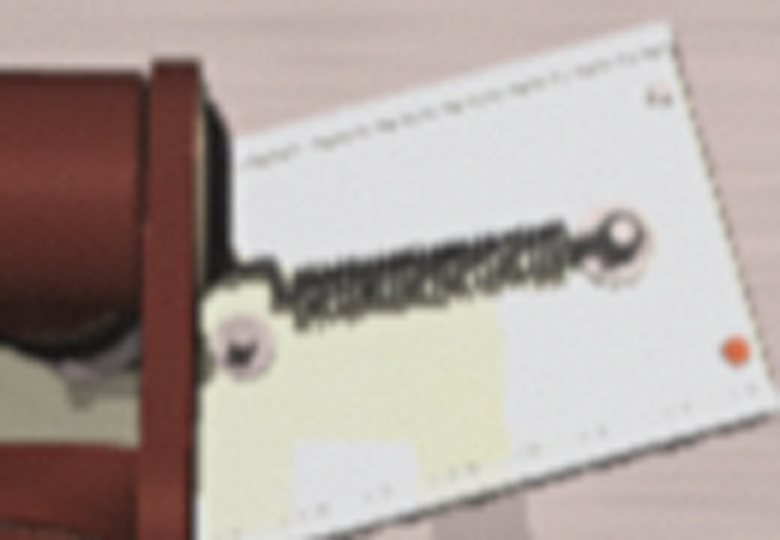

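Emit:
play_rows(
  slide=[
    [0.63,0,-0.04],
    [0.63,0,-0.04],
    [0.63,0,-0.04],
    [0,0,0],
    [0,0,0],
  ],
  yaw=[0,0,0,0,0],
  grip=[1,1,1,1,1],
)

```text
time: 11.0
tool_pos: [0.5237, 0.0683, 0.0978]
tool_rot: [-0.09, 0.088, -0.701, 0.702]
contact_force: [0.8, -5.1, -1.7]
gripper_width: 0.299
```

```bash
python3 snap.py 9 side,265,170,70,60,10 top,270,130,130,90,6
```

```text
11.0 [0.5237 0.0683 0.0978] [ 0.83 -5.13 -1.65] 0.29917872181195043
z ang -75.55031761584532 [ 0.002 -0.    -1.   ]
```

View pics/top9.png

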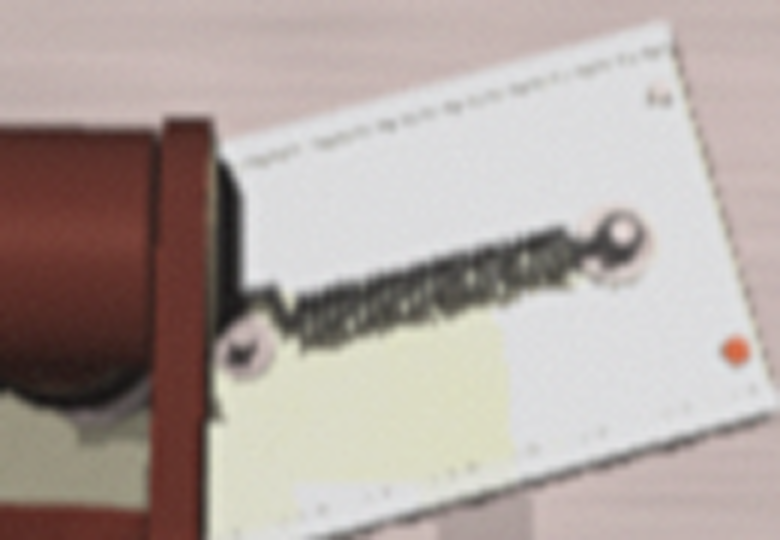

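Emit:
play_rows(
  slide=[
    [0,0,0.6],
    [0,0,0.6],
    [0,0,0.6],
    [0,0,0.6],
    [0,0,0.3],
    [0,0,0],
    [0,0,0],
  ],
  yaw=[0,0,0,0,0,0,0],
  grip=[1,1,1,1,1,1,1],
)

```text
time: 11.8
tool_pos: [0.5298, 0.0432, 0.0971]
tool_rot: [0.089, -0.089, 0.702, -0.701]
contact_force: [-0.0, 0.4, -0.8]
gripper_width: 0.297
```

```bash
python3 snap.py 10 side,265,170,70,60,10 top,270,130,130,90,6
```

```text
11.8 [0.5298 0.0432 0.0971] [-0.04  0.44 -0.76] 0.29703295402642765
z ang -75.54156994207374 [-0.001  0.001 -1.   ]
```

View pics/top10.png

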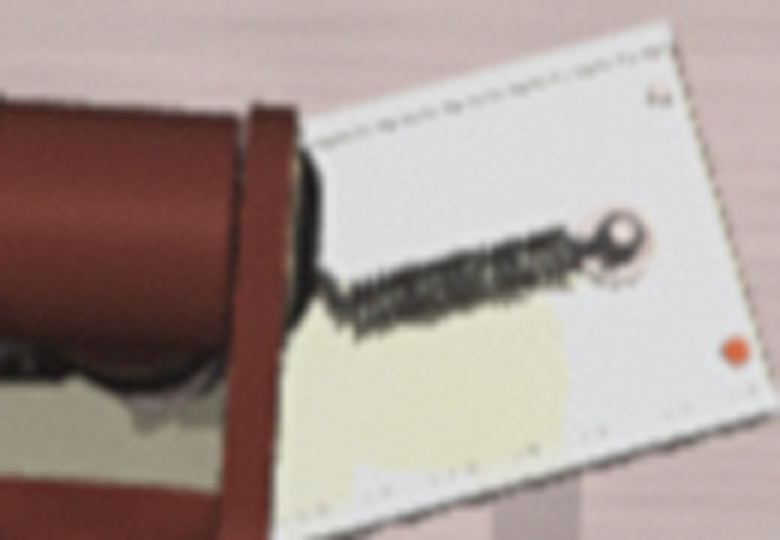

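View pics/side10.png

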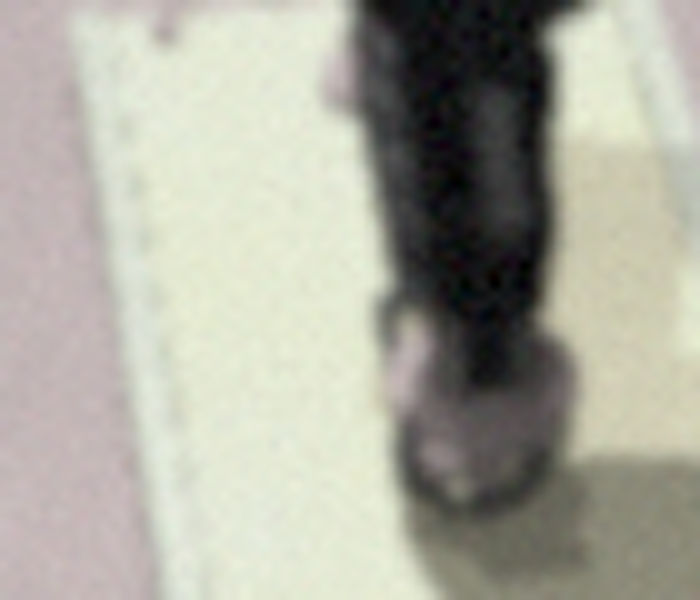

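The spring force on the pin has dropped to about 0, so the post is holding the spring. I'll centre the pin in the eye and lift out.

Emit:
play_rows(
  slide=[
    [0,0,0.5],
    [0,0,0.4],
    [0,0,0],
    [0,0,0],
  ],
  yaw=[0,0,0,0],
  grip=[1,1,1,1],
)

```text
time: 12.3
tool_pos: [0.5324, 0.0337, 0.0973]
tool_rot: [0.089, -0.089, 0.702, -0.701]
contact_force: [-0.4, -0.0, -1.0]
gripper_width: 0.292
```

Emit:
play_rows(
  slide=[
    [0,-1,0],
    [0,-1,0],
    [0,-1,0],
    [0,-1.5,0],
    [0,-2,0],
    [0,-2,0],
    [0,0,0],
  ],
  yaw=[0,0,0,0,0,0,0],
  grip=[1,1,1,1,1,1,1],
)

```text
time: 13.0
tool_pos: [0.5348, 0.0338, 0.1873]
tool_rot: [-0.092, 0.086, -0.701, 0.702]
contact_force: [0.0, 0.3, -0.6]
gripper_width: 0.298
```

```bash
python3 snap.py 11 side,265,160,80,60,9
```

```text
13.0 [0.5348 0.0338 0.1873] [ 0.    0.26 -0.61] 0.2976146723871751
z ang -75.52232268696058 [ 0.008 -0.001 -1.   ]
```

View pics/side11.png

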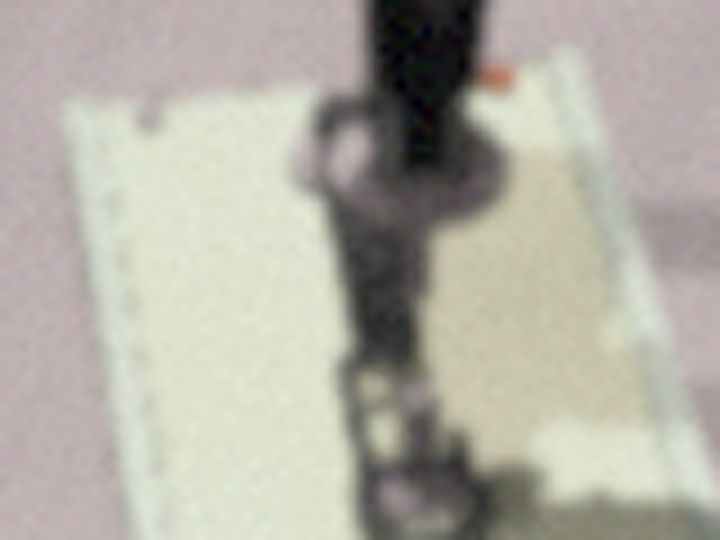

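The side view shows the post standing inside the hook and the pin clear of the eye. I'll return to the holder.

Emit:
play_rows(
  slide=[
    [0.29,0,-2.96],
    [0.29,0,-2.96],
    [0.29,0,-2.96],
    [0.29,0,-2.96],
    [0.29,0,-2.96],
    [0.29,0,-2.96],
    [0.29,0,-2.96],
    [0.29,0,-2.96],
    [0.29,0,-2.96],
    [0,0,0],
    [0,0,0],
    [0,0,0],
  ],
  yaw=[0,0,0,0,0,0,0,0,0,5,5,0],
  grip=[1,1,1,1,1,1,1,1,1,1,1,1],
)

```text
time: 14.25
tool_pos: [0.4397, 0.2853, 0.181]
tool_rot: [-0.027, 0.029, -0.706, 0.707]
contact_force: [0.6, -0.4, -2.4]
gripper_width: 0.299
```

Emit:
play_rows(
  slide=[
    [0,0,0],
    [0,0,0],
    [0,0,0],
  ],
  yaw=[0,0,0],
  grip=[1,1,1],
)

```text
time: 14.55
tool_pos: [0.4406, 0.2851, 0.1821]
tool_rot: [-0.028, 0.028, -0.707, 0.707]
contact_force: [-0.0, -0.1, -2.0]
gripper_width: 0.295
```

```bash
python3 snap.py 12 side,270,180,130,120,5 top,140,130,270,150,3
```

```text
14.55 [0.4406 0.2851 0.1821] [-0.04 -0.14 -1.99] 0.29512496846344766
z ang -85.51548005204134 [-0. -0. -1.]
```

View pics/top12.png

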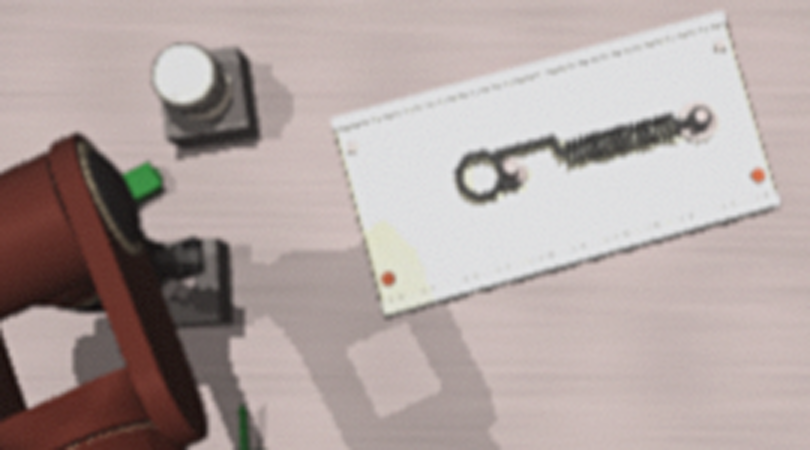

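View pics/side12.png

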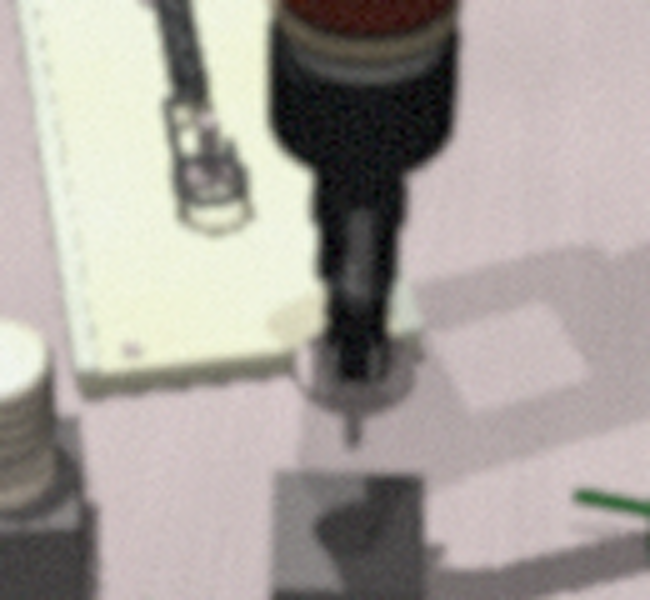

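The top view shows the hook seated on the post (near 310,186), and the side view shows the puller upright above its block. I'll lower it.

Emit:
play_rows(
  slide=[
    [-0.15,1.5,0],
    [0,1.5,0],
    [0,1.5,0],
    [0,1.5,0],
    [0,1.5,0],
    [0,1,0],
    [0,0.5,0],
    [0,0.3,0],
    [0,0,0],
    [0,0,0],
    [0,0,0],
  ],
  yaw=[0,0,0,0,0,0,0,0,0,0,0],
  grip=[1,1,1,1,1,1,1,1,1,1,1],
)

```text
time: 15.75
tool_pos: [0.4426, 0.2857, 0.0901]
tool_rot: [0.028, -0.027, 0.707, -0.706]
contact_force: [0.0, -0.9, -1.4]
gripper_width: 0.301
```

Emit:
play_rows(
  slide=[
    [0,0.3,0],
    [0,0.15,0],
    [0,0.1,0],
    [0,0,0],
    [0,0,0],
  ],
  yaw=[0,0,0,0,0],
  grip=[1,1,1,1,1],
)

```text
time: 16.25
tool_pos: [0.442, 0.2854, 0.0841]
tool_rot: [-0.028, 0.028, -0.707, 0.707]
contact_force: [-2.2, -0.4, 1.6]
gripper_width: 0.297
```

The collar bears on the block, with Fz up from -1.8 to +1.6. I'll look before releasing.

```bash
python3 snap.py 13 side,270,220,130,120,5
```

```text
16.25 [0.442  0.2854 0.0841] [-2.2  -0.38  1.64] 0.2974171710117005
z ang -85.53037107856264 [-0. -0. -1.]
```

View pics/side13.png

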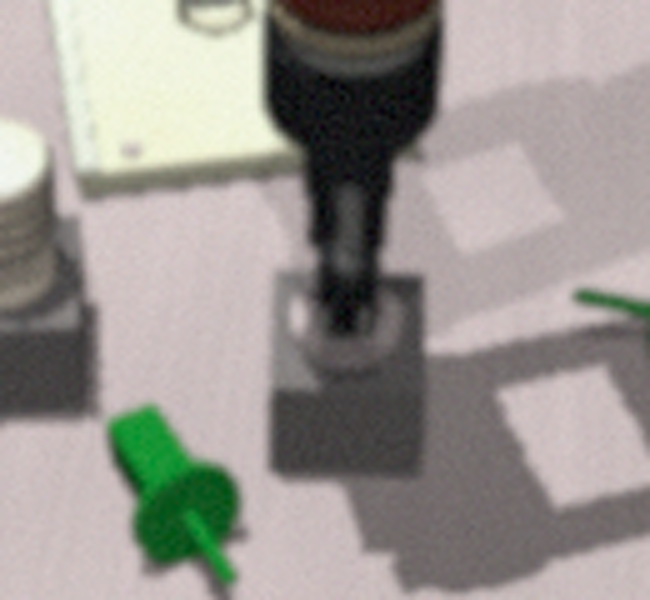

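The collar sits flat on the block's top. I'll release and back off upward.

Emit:
play_rows(
  slide=[
    [0,0,0],
    [0,0,0],
    [0,0,0],
    [0,0,0],
    [0,0,0],
    [0,0,0],
    [0,0,0],
  ],
  yaw=[0,0,0,0,0,0,0],
  grip=[-0.5,-1,-1,-1,-1,-1,-1],
)

```text
time: 17.0
tool_pos: [0.442, 0.2854, 0.0838]
tool_rot: [-0.028, 0.028, -0.707, 0.707]
contact_force: [-0.7, 0.2, 0.6]
gripper_width: 0.998
```

Emit:
play_rows(
  slide=[
    [0,-1,0],
    [0,-2,0],
    [0,-3,0],
    [0,-3,0],
    [0,-3,0],
    [0,-3,0],
    [0,-2,0],
    [4,0,0],
    [4,0,0],
    [0,0,0],
    [0,0,0],
  ],
  yaw=[0,0,0,0,0,0,0,0,0,0,0],
  grip=[-1,-1,-1,-1,-1,-1,-1,-1,-1,-1,-1],
)

```text
time: 18.1
tool_pos: [0.362, 0.2793, 0.2547]
tool_rot: [0.029, -0.027, 0.707, -0.706]
contact_force: [0.4, 0.4, -0.3]
gripper_width: 0.998
```

```bash
python3 snap.py 14 side,220,160,200,150,4 top,140,130,270,150,3
```

```text
18.1 [0.362  0.2793 0.2547] [ 0.44  0.36 -0.26] 0.9979545206947249
z ang -85.48455740430799 [ 0.002  0.001 -1.   ]
```

View pics/top14.png

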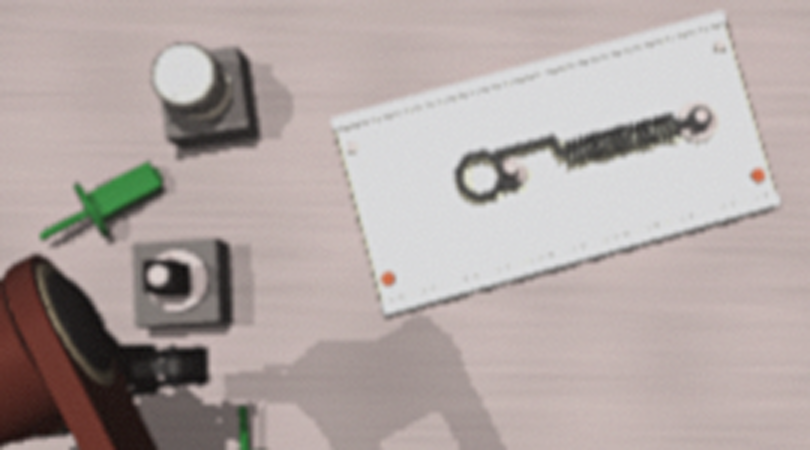

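View pics/side14.png

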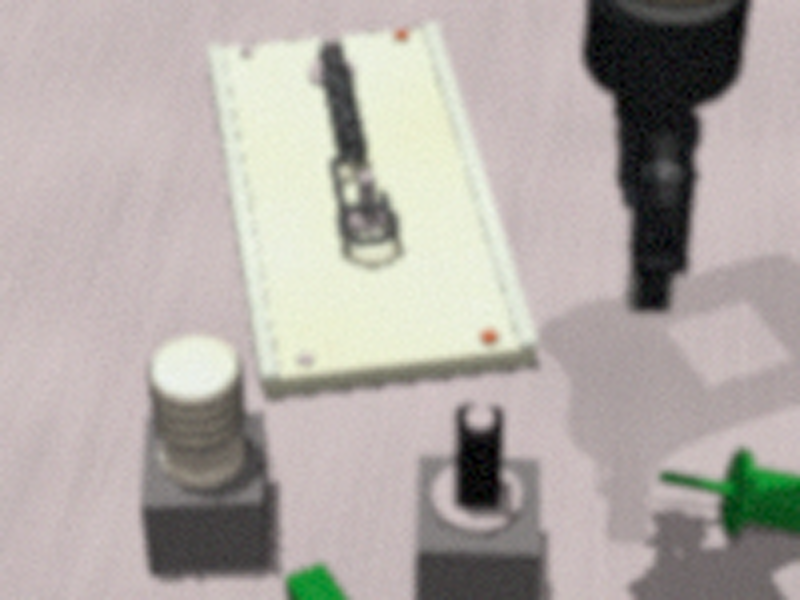

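Both views show the puller upright in its own block and the post inside the hook. I'll do one numeric check before handing in.

```bash
python3 - <<'E'
from h import *
T=pickle.load(open('top14.pkl','rb'));S=pickle.load(open('side14.pkl','rb'))
g=cv2.cvtColor(T['image'],cv2.COLOR_RGB2GRAY)[170:205,285:325];g=cv2.resize(g,None,fx=8,fy=8,interpolation=cv2.INTER_CUBIC)
cs,h=cv2.findContours((g<85).astype('uint8'),cv2.RETR_CCOMP,cv2.CHAIN_APPROX_NONE)
for c,k in zip(cs,h[0]):
    if k[3]>=0 and cv2.contourArea(c)/64>40:
        M=cv2.moments(c);e=onplane(T,[[M['m10']/M['m00']/8+285-.44,M['m01']/M['m00']/8+170-.44]],.04)[0]
        piv=np.array([.5815,-.159]);post=np.array([.536,.0033]);u=(e[:2]-piv)/np.linalg.norm(e[:2]-piv)
        print(cv2.contourArea(c)/64,'eye',e,'hook',e[:2]-.027*u,'off mm',1e3*np.linalg.norm(e[:2]-.027*u-post))
for n,a,b in(('side','side0.pkl','side14.pkl'),('top','top0.pkl','top14.pkl')):
    A=pickle.load(open(a,'rb'))['image'];B=pickle.load(open(b,'rb'))['image']
    # cups / brush unchanged?
    for nm,(x,y,w,hh) in {'side':{'cups':(305,110,70,45),'brush':(250,240,40,62)},'top':{'cups':(435,160,60,85),'brush':(185,140,42,42)}}[n].items():
        print(n,nm,np.abs(A[y:y+hh,x:x+w].astype(int)-B[y:y+hh,x:x+w]).mean().round(2))
from plant import workorder
workorder.job_done()
E
```

```text
99.3671875 eye [0.53031884 0.03014102 0.04      ] hook [0.53737134 0.00407836] off mm 1.576840648957296
side cups 18.41
side brush 8.43
top cups 8.67
top brush 7.39
the job is handed in; nothing more can be done
```

```bash
python3 - <<'E'
from h import *
L=[pickle.load(open(f,'rb'))['image'][y:y+95,x:x+95,::-1] for f,x,y in(('side0.pkl',295,95),('side14.pkl',295,95),('top0.pkl',420,155),('top14.pkl',420,155))]
cv2.imwrite('pics/cups.png',cv2.resize(np.hstack(L),None,fx=2,fy=2))
E
```

```text
(no output)
```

View pics/cups.png

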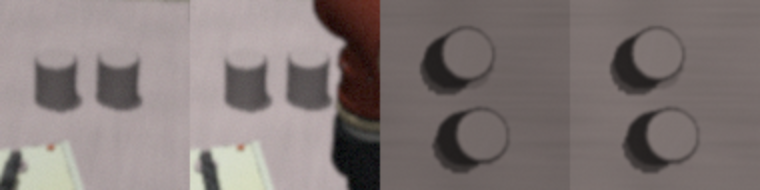

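I hooked the spring on the anchor post, stood the puller back in its own holder and handed the job in at about 18 s of the 51 s allowed. No verdict was reported.

- **Spring:** I gripped the black puller, put its pin into the eye and stretched the spring. The reaction rose to about 5 N. I then swung the hook over the post and let it back until the force on the pin fell to about 0.
- **Hook seat:** my last image puts the hook's seat about 1.6 mm from the post's axis; 12 mm is allowed. That figure comes from the top camera alone.
- **Puller:** it stands upright in its holder with the collar on the block's top, judged by eye in both views. The gripper was open and clear of everything.
- **Cups and brush:** by eye in the views I compared they stand where they were. My automatic image-difference check for the cups came out high in the side view (18 grey levels, against 7–9 elsewhere). The picture shows the arm inside that crop and the cups unmoved.
- **Cameras:** the two views disagreed by 3–5 mm in x, so I used their average.
- **Green look-alikes:** both were found lying over at 2.5 s, before I touched anything; I left them alone.

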